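# Hold a flask down in the sprung ring of a bench mixer

## Task

Switch the bench mixer on by turning its bar knob clockwise until it clicks over into its far position. Then take the round-bottomed flask out of its cork ring, set it upright in the mixer's sprung ring and press it down until the ring is all the way down; finish while still holding the flask pressed down there, without letting go. Leave the conical flask and the bottle standing where they are.

Things in the scene. Friction and masses are not known exactly. Their poses are not given: they have to be found in the camera images.
- mixer: White bench mixer, fixed to the table, 300 mm long (its x) and 180 mm wide (its y). Origin: centre of its underside, on the table; its z is up. The front deck (x from -150 to -30 mm) is 50 mm high and carries the knob at x = -90 mm, y = 0; the raised rear block (x from -30 to +150 mm) is 75 mm high and carries the sprung ring at x = +60 mm, y = 0.
- knob_grip (a point): Point on the knob's upright axis, 87 mm above the table. The knob is a black bar 42 mm long (this frame's x), 14 mm thick (its y), its sides free to grip from 64 to 94 mm above the table, on a round 44 mm disc 8 mm thick; a white line marks the end of the bar at its -x. The frame turns with the knob.
- knob (a joint): Angle of the knob, rad: 0 = off, grows as it turns clockwise seen from above, stop at 1.3 (on). It starts between 0 and 0.05. A sprung detent resists up to about 0.08 N m until the middle (0.65), then snaps the knob over towards 1.3 (it comes to rest beyond 1.0 if let go).
- cradle_seat (a point): Centre of the top edge of the sprung ring, 125 mm above the table when up; z up. The ring is black rubber, 92 mm outside and 64 mm inside diameter, 14 mm thick, on a steel coil spring. The round flask, when seated, has the centre of its bulb 27 mm above this point.
- cradle (a joint): How far the ring is pressed down, m: 0 = up, 0.020 = all the way down on its stop. It takes about 5 N to start it moving and 13 N to bring it to the stop; the flask's own weight does not move it.
- flask: Round-bottomed flask of amber glass with a white stopper, 0.18 to 0.29 kg, loose, standing upright in its cork ring. Origin: lowest point of the bulb, z along the neck. Bulb: ball 84 mm in diameter. Neck: straight, 28 mm in diameter, free to grip from 90 to 139 mm above the origin; a lip 34 mm in diameter at 139 to 144 mm; the stopper's top at 152 mm.
- flask_center (a point): Centre of the flask's bulb, 42 mm above the flask's lowest point, on its axis.
- cork: Cork ring fixed to the table that carries the round-bottomed flask at the start: 90 mm outside and 60 mm inside diameter, 30 mm high. Origin: centre of its underside. The flask's lowest point is 17 mm above the table while it stands there. (An empty ring of the same kind lies elsewhere.)
- conical: Conical flask of amber glass, flat bottom, 82 mm in diameter at the foot, 30 mm neck, 118 mm tall, loose; to be left alone. Origin: centre of its underside.
- bottle: Amber bottle with a white cap and a paper label, 64 mm in diameter, 130 mm tall, loose; to be left alone. Origin: centre of its underside.
Not all that is in view belongs to the job. What is shaped like the flask but green, pink or purple is not meant.

How it is judged:
By the outcome, as a careful person would: the job done as asked, in the order asked, and still so for the second after the job is handed in, while the arm keeps its last pose, push and grip.
It also fails if it takes over 54 s, if anything falls off the work surface, if the arm or the gripper's body presses on something with over 40 N, if the wrist force passes 120 N, or if a joint passes its speed limit or range.

## Robot

A 6-joint arm with a two-finger parallel gripper is mounted at the origin on the work surface. World frame = base frame: x ahead of the robot, y to its left, z up, the work surface at z = 0. Lengths are in m, angles in rad, forces in N, time in s.
With the tool pointing down it reaches from about 0.35 to 0.975 m from the base axis. Payload 4.9 kg.
Tool frame: the origin (TCP) lies at the very end of the fingers, on their centre line; the grasp point (between the pads) lies 19 mm behind it (pinch_z is the distance from the TCP to the grasp point, in m); z points along the fingers, y is the line along which they close (so a half turn about z gives the same grasp; the last joint's range is limited). The gripper opens to 85 mm and grips with 20 to 120 N. Pads are 22 mm wide; open, the fingers measure 114 mm over their backs; the gripper's body (76 mm by 85 mm) begins 54 mm behind the grasp point. The pads swing forward as they close: fully open they stand 13 mm farther back than shut.
Start: joints at [1.196, 0.053, 1.613, -0, 1.476, -0.119], TCP at [0.158, 0.605, 0.231] pointing down, gripper open.
Joint ranges: [-3.01, 3.01], [-1.01, 2.22], [0.06, 2.58], [-1.02, 4.17], [0.09, 2.62], [-3.14, 3.14]. Speed limits (rad/s): [2.57, 2.57, 3.14, 3.14, 3.14, 3.14].

## Interface

Orientations are given as a unit quaternion [w, x, y, z].
In Python, from plant import * gives the robot as it stands. The module is installed in compiled form; this text tells all that it offers.
- The arm moves only by the tool play_rows, never from a script. Its arguments are lists of equal length, an entry for each row: "linear": the shift along the world's x, y, z in m, a list of three; "turn": the turn about the world's z in degrees. A call has 1 to 8 rows; each row shifts and turns the commanded pose from where the row before left it; what a row does not reach is not made up. A row lasts 1/8 s, in which the tool goes at most 62.5 mm and 10.7 degrees, less where a joint would pass 70% of its speed; a pose out of reach is approached as far as the arm can. A call is refused whole if a number of a shift passes 0.0625 or a number of a turn 10.7, either way. A call with a gripper value outside its range is refused whole. "hand" is the finger opening in m, from 0 to 0.0854, set as the call begins (left out, the last holds). The fingers move at their own pace and stop on an object; the grip force is fixed at half the most. Time passes only in rows, so rows that do not move let the fingers close. It gives the time, the measured TCP pose, the force, the opening and the grip force at its end, in the units of the state.
- state(): the state, without advancing time (a new reading comes with each control period).
- grab_frame(name): name is "scene" or "top" or "wrist"; returns the picture (400x640x3 uint8, red, green, blue); there is no depth.
- camera_info(name): a dict with "camera_matrix" (3x3 intrinsics, pixels), "origin" and "attitude" of the camera in the world; the wrist camera has in their place "mount" (4x4, takes a point from camera to tool coordinates, whose origin is the TCP and whose axes are the flange's). Camera axes: x right, y down, z forward; pixel columns grow to the right and rows downward; lengths in m; the calibration is good to about 2 mm. The wrist camera is an equidistant fisheye: a pixel r from the principal point sees the ray r / f radians off the axis. A picture is of the moment at which its call begins: read the wrist's pose just before it. camera_info takes no time and is no camera call.
- job_done(): hands the job in; it is judged then, once.
Trained networks look in the newest picture that a camera, given by its name, has taken for a name from the list of things; names that differ only in an ending like _2 or _b are one class to them, and where a whole thing is asked for, a point or a joint stands for the part that bears it (a point fixed in the world has none). Each returns a list of dicts, best first, with "p" (0 to 1); they miss things now and then, are a little off and sometimes report something else, mostly with a low value. They report only what shows in the picture. A call takes as long as a camera call. They do not tell look-alikes from the thing itself.
- trace(camera, thing): "region" (400x640 bool, what is visible of it) and "location" ([column, row] in pixels, amid what is visible of it).
The state is a dict: "time": time; "joint_pos": joint angles; "joint_vel": joint speeds; "joint_efforts": joint torques, N m; "tool_pos": TCP position; "tool_rot": TCP orientation; "contact_force": force on the tool from outside, world axes, zero at the start; "ft_torque": the same for the moment, N m; "gripper_width": opening from 0.0 (shut) to 1.0 (fully open); "grasp_force": force on a finger pad.
Only numpy, scipy, OpenCV 4.12 (cv2) and the standard library are available. Lean on these libraries where they do the work, as an engineer would, in place of code of your own. Each camera call takes 0.05 s, during which the arm holds its last target. There are 200 camera calls.

## Working session

There is one attempt and no reset: what is moved stays moved. The work goes in short steps, Python scripts to look and compute and a tool call to move; the robot and the scene stay as the last step left them, time stands still between calls to the robot, and variables do not carry over. Pictures are saved under pics/ and viewed, at most 10 in all, crops included, and the job is handed in when it is done.

Besides the shell and the picture viewer there is one more tool, called after "Call:" as name(argument=value, ...) on one line, values as JSON. play_rows: Moves the arm, as the interface text tells. Its arguments: {"type":"object","properties":{"linear":{"type":"array","items":{"type":"array","items":{"type":"number"}}},"turn":{"type":"array","items":{"type":"number"}},"hand":{"type":"number"}},"required":["linear","turn"]}

```bash
mkdir -p pics; python3 - <<'E'
from plant import *
import cv2,numpy as np
for n in("scene","top"):
    f=grab_frame(n); cv2.imwrite(f"pics/{n}0.png",f[:,:,::-1])
    c=camera_info(n); print(n,c)
    for t in("flask","mixer","knob_grip","cradle_seat","cork","conical","bottle"):
        print(t,[(round(d["p"],2),np.round(d["location"]).tolist(),int(d["region"].sum())) for d in trace(n,t)][:4])
print(camera_info("wrist")); print(state())
E
```

```text
scene {'camera_matrix': array([[388.50208318,   0.        , 313.87072074],
       [  0.        , 388.50208318, 188.27390176],
       [  0.        ,   0.        ,   1.        ]]), 'origin': array([ 0.90348178, -0.46370234,  0.78997718]), 'attitude': array([-0.29706508,  0.85583126,  0.39849473, -0.14320313])}
flask [(0.97, [250.0, 233.0], 1401), (0.89, [299.0, 274.0], 1477), (0.81, [245.0, 182.0], 1132), (0.74, [200.0, 206.0], 1215)]
mixer [(0.74, [417.0, 186.0], 8443)]
knob_grip [(0.61, [387.0, 149.0], 262)]
cradle_seat [(0.87, [431.0, 181.0], 996)]
cork [(0.96, [253.0, 258.0], 463)]
conical [(0.76, [317.0, 202.0], 1029), (0.33, [386.0, 149.0], 251)]
bottle [(0.92, [352.0, 256.0], 1144), (0.36, [432.0, 169.0], 994)]
top {'camera_matrix': array([[409.23459977,   0.        , 324.64212147],
       [  0.        , 409.23459977, 201.19455566],
       [  0.        ,   0.        ,   1.        ]]), 'origin': array([ 0.39770138, -0.10312948,  1.00630826]), 'attitude': array([-0.03111237,  0.70805451, -0.70465679,  0.03390636])}
flask [(0.81, [399.0, 209.0], 1035), (0.79, [422.0, 272.0], 1023),
[... 884 characters left out ...]
8, 'joint_pos': array([ 1.19600770e+00,  5.26897311e-02,  1.61288625e+00, -3.76819288e-06,
        1.47597446e+00, -1.18972704e-01]), 'joint_vel': array([-0.00176003, -0.00134649, -0.00119359,  0.00040864, -0.00124941,
        0.00058106]), 'joint_efforts': array([-8.59963020e-04, -3.93659770e+01, -3.70430446e+01, -2.11516794e-04,
        4.94979431e-04, -7.41177200e-07]), 'tool_pos': array([0.15812875, 0.6046594 , 0.23131817]), 'tool_rot': array([6.97673825e-06, 1.27559298e-01, 9.91830946e-01, 2.00080009e-05]), 'contact_force': array([-0.01994851,  1.02682596, -0.50947807]), 'ft_torque': array([-0.03833983, -0.02573992, -0.02297171]), 'grasp_force': 0.0, 'gripper_width': 0.9984626908093742}
```

View both.

View pics/scene0.png

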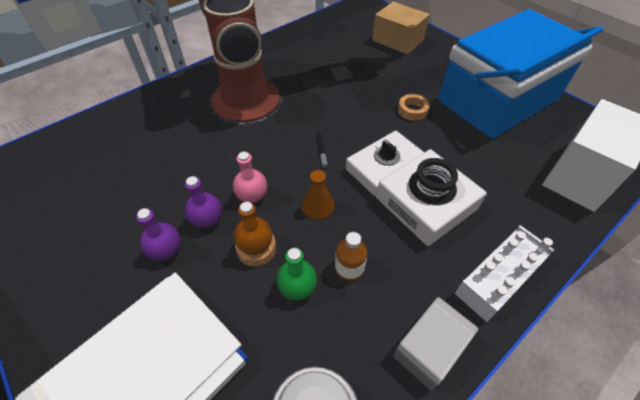

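View pics/top0.png

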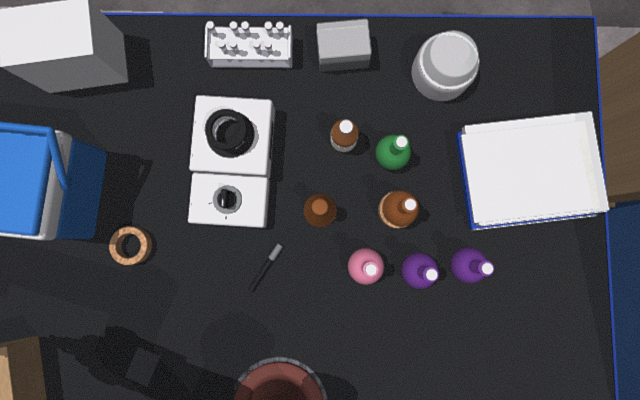

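The scene picture shows the round-bottomed look-alikes at (250,235) amber, (297,275) green, (250,182) pink, and (203,205) and (160,238) purple. The amber one stands in a cork ring and has a white stopper, so it fits. The mixer has its knob at (387,150) and its ring at (434,180). In the top view the flask is at (399,209), the conical flask at (320,211), the bottle at (345,137), the knob at (228,199) and the ring at (229,132). I'll confirm the flask in a crop and measure.

```bash
cat > h.py <<'E'
from plant import *
import cv2,numpy as np
from scipy.spatial.transform import Rotation as R
def rot(q): return R.from_quat(np.r_[q[1:],q[0]]).as_matrix()
def ray(n,uv):
    c=camera_info(n);K=c["camera_matrix"];d=np.array([(uv[0]-K[0,2])/K[0,0],(uv[1]-K[1,2])/K[1,1],1])
    return np.array(c["origin"]),rot(c["attitude"])@d
def atz(n,uv,z):
    o,d=ray(n,uv);return (o+d*(z-o[2])/d[2])
def tri(a,b):
    A=np.zeros((3,3));B=np.zeros(3);rs=[ray("scene",a),ray("top",b)]
    for o,d in rs:
        d=d/np.linalg.norm(d);M=np.eye(3)-np.outer(d,d);A+=M;B+=M@o
    return np.linalg.solve(A,B)
def proj(n,p):
    c=camera_info(n);q=rot(c["attitude"]).T@(np.array(p)-c["origin"]);K=c["camera_matrix"];return (K@(q/q[2]))[:2]
def wproj(p,s):
    c=camera_info("wrist");M=np.array(c["mount"]);K=c["camera_matrix"]
    t=rot(s["tool_rot"]).T@(np.array(p)-s["tool_pos"]);q=M[:3,:3].T@(t-M[:3,3])
    th=np.arctan2(np.hypot(q[0],q[1]),q[2]);u=q[:2]/np.hypot(q[0],q[1])
    return K[:2,2]+K[0,0]*th*u
def wray(uv,s):
    c=camera_info("wrist");M=np.array(c["mount"]);K=c["camera_matrix"]
    v=(np.array(uv)-K[:2,2])/K[0,0];th=np.linalg.norm(v);d=np.r_[np.sin(th)*v/th,np.cos(th)]
    Rt=rot(s["tool_rot"]);return s["tool_pos"]+Rt@M[:3,3],Rt@M[:3,:3]@d
def wat(uv,s,z):
    o,d=wray(uv,s);return o+d*(z-o[2])/d[2]
E
python3 - <<'E'
from h import *
a=cv2.imread("pics/scene0.png");b=cv2.imread("pics/top0.png")
A=cv2.resize(a[190:280,205:305],None,fx=4,fy=4,interpolation=2)
B=cv2.resize(b[90:235,180:280],None,fx=4,fy=4,interpolation=2)
o=np.zeros((580,800,3),np.uint8);o[:360,:400]=A;o[:,400:]=B;cv2.imwrite("pics/crop.png",o)
# deck/block white mask
g=cv2.cvtColor(b,6)
m=((g>150).astype(np.uint8));m[:, :180]=0;m[:,285:]=0;m[:88]=0;m[235:]=0
m=cv2.morphologyEx(m,cv2.MORPH_OPEN,np.ones((3,3)))
for c in cv2.findContours(m,0,2)[0]:
    if cv2.contourArea(c)>500: print(cv2.boxPoints(cv2.minAreaRect(c)).round(1).tolist())
print("bulb",tri((254,238),(402,209)),"stopper",tri((246,209),(410,205)))
print("ring",tri((437,173),(229,132)),atz("top",(229,132),.125))
print("knob",atz("top",(228,199),.087),tri((387,147),(228,198)))
print("bottle",atz("top",(346,126),.13),"con",atz("top",(320,206),.118))
E
```

```text
[[187.60000610351562, 222.39999389648438], [190.6999969482422, 172.5], [266.70001220703125, 177.10000610351562], [263.70001220703125, 227.0]]
[[188.8000030517578, 169.89999389648438], [193.39999389648438, 94.9000015258789], [271.0, 99.69999694824219], [266.29998779296875, 174.6999969482422]]
bulb [ 0.46984591 -0.28508765  0.05285346] stopper [ 0.46877282 -0.28340072  0.16037309]
ring [0.63527383 0.10901961 0.12139784] [0.63046518 0.1041909  0.125     ]
knob [0.48638939 0.11136604 0.087     ] [0.48929823 0.11175544 0.09092999]
bottle [ 0.64399951 -0.15237648  0.13      ] con [ 0.46909201 -0.09639424  0.118     ]
```

View pics/crop.png

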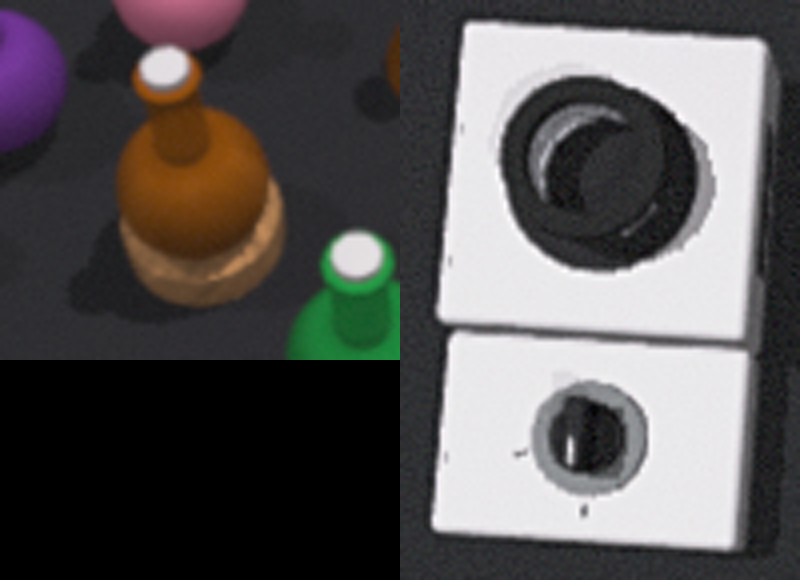

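The crop confirms it: the amber flask with the white stopper sits upright in the cork ring. The knob bar points along the mixer's x, with its white line towards the robot. The "on" mark is clockwise, on the image's left.

```bash
python3 - <<'E'
from h import *
bl=[(188.8,169.9),(193.4,94.9),(271,99.7),(266.3,174.7)]
# fine corners from crop (4x): block (465,22)(768,38)(748,340)(438,322); deck (452,332)(748,350)(738,548)(433,530)
f=lambda p:(180+(p[0]-400)/4,90+p[1]/4)
B=[atz("top",f(p),.075)[:2] for p in[(465,22),(768,38),(748,340),(438,322)]]
D=[atz("top",f(p),.050)[:2] for p in[(452,332),(748,350),(738,548),(433,530)]]
for Q in(B,D):
    Q=np.array(Q);print(Q.round(3).tolist(),"c",Q.mean(0),"w",np.linalg.norm(Q[0]-Q[1]),np.linalg.norm(Q[2]-Q[3]),"l",np.linalg.norm(Q[0]-Q[3]),
     "yaw",np.degrees([np.arctan2(*(Q[0]-Q[1])[[1,0]])-np.pi/2,np.arctan2(*(Q[3]-Q[2])[[1,0]])-np.pi/2,np.arctan2(*(Q[0]-Q[3])[[1,0]]),np.arctan2(*(Q[1]-Q[2])[[1,0]])]))
print("ring",atz("top",f((583,157)),.125),"disc",atz("top",f((590,438)),.058))
print("line: ",atz("top",f((571,452)),.094))
E
```

```text
[[0.73, 0.195], [0.722, 0.018], [0.543, 0.026], [0.553, 0.204]] c [0.63707985 0.11066424] w 0.1773706265201313 0.1784356521453236 l 0.1776351211035825 yaw [-2.7586251  -3.05436285 -3.08830643 -2.74561707]
[[0.551, 0.204], [0.541, 0.029], [0.425, 0.033], [0.434, 0.211]] c [0.48793192 0.11949342] w 0.17489292684099914 0.17817980330408728 l 0.11693446210819622 yaw [-3.21210511 -3.10004325 -3.47216442 -1.85802223]
ring [0.63658454 0.11148165 0.125     ] disc [0.48801303 0.11926339 0.058     ]
line:  [0.47667165 0.12122159 0.094     ]
```

Call:
play_rows(linear=[[0.03, -0.044, 0], [0.03, -0.044, 0], [0.03, -0.044, 0], [0.03, -0.044, 0], [0.03, -0.044, 0], [0.03, -0.044, 0], [0.03, -0.044, 0], [0.03, -0.044, 0]], turn=[1.35, 1.35, 1.35, 1.35, 1.35, 1.35, 1.35, 1.35], hand=0.05)

```text
time: 1.8
tool_pos: [0.3989, 0.2512, 0.2316]
tool_rot: [0.0, 0.033, 0.999, 0.0]
contact_force: [0.2, 0.3, -0.1]
gripper_width: 0.587
grasp_force: 0.0
```

Call:
play_rows(linear=[[0.03, -0.044, 0], [0.03, -0.044, 0], [0.03, -0.044, -0.02], [0, 0, -0.02], [0, 0, 0], [0, 0, 0]], turn=[0, 0, 0, 0, 0, 0])

```text
time: 2.55
tool_pos: [0.4878, 0.1217, 0.1917]
tool_rot: [0.0, 0.033, 0.999, 0.0]
contact_force: [-0.1, -0.1, 0.3]
gripper_width: 0.587
grasp_force: 0.0
```

```bash
python3 - <<'E'
from h import *
s=state();f=grab_frame("wrist");cv2.imwrite("pics/w1.png",f[:,:,::-1])
print(s["time"],s["tool_pos"],s["tool_rot"],s["contact_force"],s["joint_pos"])
y=rot(s["tool_rot"])[:,1];print("yaw of y",np.degrees(np.arctan2(y[1],y[0])))
for t in("knob_grip","cradle_seat","flask"):
    for d in trace("wrist",t)[:2]: print(t,d["p"],d["location"],wat(d["location"],s,.09 if t[0]=="k" else .125),cv2.minAreaRect(np.argwhere(d["region"])[:,::-1].astype(np.float32)))
for p in[(.488,.119,.094),(.488,.119,.058),(.637,.111,.125)]:print(wproj(p,s))
E
```

```text
2.55 [0.48776479 0.12173615 0.19174602] [1.88096173e-04 3.27634351e-02 9.99463104e-01 1.60792129e-04] [-0.11342089 -0.11558861  0.29879745] [ 9.62946305e-02 -2.18729597e-01  1.93481919e+00  2.73388381e-04
  1.42508862e+00 -1.40900273e+00]
yaw of y 86.24491825108112
knob_grip 0.9 [322.0, 192.5] [0.48091532 0.1198707  0.09      ] ((325.0282287597656, 194.70803833007812), (54.531002044677734, 47.3953971862793), 55.7131233215332)
knob_grip 0.74 [324.9, 210.0] [0.4960342  0.12127577 0.09      ] ((324.546142578125, 231.35317993164062), (215.27601623535156, 186.3955841064453), 88.98602294921875)
cradle_seat 0.74 [322.6, 324.9] [0.58732453 0.11341048 0.125     ] ((326.5, 322.5), (33.0, 71.0), 90.0)
flask 0.91 [12.0, 116.2] [ 0.36726561 -0.19107341  0.125     ] ((14.5, 116.0), (30.0, 29.0), 90.0)
flask 0.79 [61.2, 290.0] [ 0.56202501 -0.17622174  0.125     ] ((57.22850799560547, 298.5649108886719), (53.06632995605469, 87.20452880859375), 34.2868766784668)
[321.48208962 202.27082106]
[321.74034213 191.16800547]
[323.56662127 364.26788247]
```

View pics/w1.png

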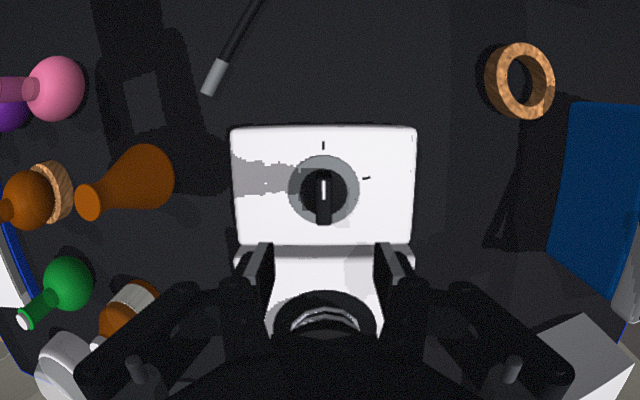

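The wrist view shows the knob disc centred at (324,190), with the bar vertical and its white line at (324,188). It lines up with the gripper, so I can go straight down.

Call:
play_rows(linear=[[0, 0, -0.03], [0, 0, -0.03], [0, 0, -0.03], [0, 0, -0.02], [0, 0, -0.013], [0, 0, 0]], turn=[0, 0, 0, 0, 0, 0])

```text
time: 3.5
tool_pos: [0.4876, 0.1208, 0.0678]
tool_rot: [-0.001, 0.033, 0.999, -0.0]
contact_force: [0.7, -0.5, 0.2]
gripper_width: 0.587
grasp_force: 0.0
```

Call:
play_rows(linear=[[0, 0, 0], [0, 0, 0], [0, 0, 0], [0, 0, 0]], turn=[0, 0, 0, 0], hand=0.005)

```text
time: 4.0
tool_pos: [0.4891, 0.1212, 0.0698]
tool_rot: [0.001, 0.034, 0.999, 0.001]
contact_force: [-1.9, 3.0, 5.8]
gripper_width: 0.154
grasp_force: 61.3
```

Call:
play_rows(linear=[[0, 0, 0.002], [0, 0, 0], [0, 0, 0], [0, 0, 0], [0, 0, 0], [0, 0, 0], [0, 0, 0], [0, 0, 0]], turn=[-6, -8, -10, -10, -10, -10, -10, -6])

```text
time: 5.0
tool_pos: [0.4886, 0.1208, 0.0698]
tool_rot: [0.001, 0.602, 0.798, 0.001]
contact_force: [4.0, 2.2, -3.9]
gripper_width: 0.147
grasp_force: 60.0
```

Call:
play_rows(linear=[[0, 0, 0], [0, 0, 0]], turn=[-3, 0])

```text
time: 5.25
tool_pos: [0.4885, 0.1208, 0.0698]
tool_rot: [0.0, 0.621, 0.784, 0.001]
contact_force: [4.6, 3.0, -5.3]
gripper_width: 0.153
grasp_force: 59.8
```

Call:
play_rows(linear=[[0, 0, 0], [0, 0, 0], [0, 0, 0], [0, 0, 0.04], [0, 0, 0.05], [0, 0, 0.06]], turn=[0, 0, 0, 0, 0, 0], hand=0.06)

```text
time: 6.0
tool_pos: [0.4872, 0.1204, 0.2208]
tool_rot: [-0.001, 0.621, 0.783, -0.001]
contact_force: [1.3, -0.1, -0.0]
gripper_width: 0.698
grasp_force: 0.0
```

Call:
play_rows(linear=[[-0.003, -0.05, 0], [-0.003, -0.05, 0], [-0.003, -0.05, 0], [-0.003, -0.05, 0], [-0.003, -0.05, 0], [-0.003, -0.05, 0], [0, -0.03, 0], [0, 0, 0]], turn=[0, 0, 0, 0, 0, 0, 0, 0])

```text
time: 7.0
tool_pos: [0.4697, -0.211, 0.2203]
tool_rot: [-0.0, 0.623, 0.782, -0.0]
contact_force: [0.5, 0.2, -0.1]
gripper_width: 0.703
grasp_force: 0.0
```

```bash
python3 - <<'E'
from h import *
s=state();f=grab_frame("wrist");t=grab_frame("top")
print(s["time"],s["tool_pos"],s["tool_rot"],s["joint_pos"])
o=np.zeros((400,800,3),np.uint8)
x=cv2.resize(t[165:225,190:270],(400,300),interpolation=2);o[:300,400:]=x;o[:250,:400]=cv2.resize(f,(400,250))
cv2.imwrite("pics/w2.png",o[:,:,::-1])
for d in trace("wrist","flask")[:5]:
    m=d["region"]; print(d["p"],d["location"],f[m].mean(0).round())
for p in[(.469,-.284,.169),(.469,-.284,.059)]:print(wproj(p,s))
# white stopper blob near prediction
u=wproj((.469,-.284,.169),s).astype(int)
m=(f.min(2)>130).astype(np.uint8);n,l,st,c=cv2.connectedComponentsWithStats(m)
for i in range(1,n):
    if 60<st[i,4]<5000 and np.hypot(*(c[i]-u))<120: print(st[i],c[i],wat(c[i],s,.169))
E
```

```text
7.0 [ 0.46973746 -0.21104009  0.22032457] [-1.63517910e-04  6.22768700e-01  7.82405971e-01 -1.27461000e-04] [-5.66718695e-01 -2.07326103e-01  1.87700710e+00 -2.20113632e-04
  1.47226373e+00 -7.92940413e-01]
0.91 [199.7, 152.6] [243. 180. 215.]
0.89 [435.5, 243.3] [ 46. 193.  89.]
0.79 [306.1, 257.0] [200. 123.  49.]
0.56 [200.7, 347.1] [159.  84. 207.]
[301.44534292 307.252513  ]
[308.09028433 247.28144343]
[273 200  75  36 589] [311.27674024 211.25976231] [ 0.46014819 -0.20692962  0.169     ]
[231 243  27  44 437] [242.77803204 263.19450801] [ 0.42020468 -0.25689776  0.169     ]
[391 243  26  44 444] [404.47072072 263.11486486] [ 0.53375559 -0.23055708  0.169     ]
[287 290  31  29 691] [302.2170767  304.34732272] [ 0.469039   -0.28114243  0.169     ]
```

View pics/w2.png

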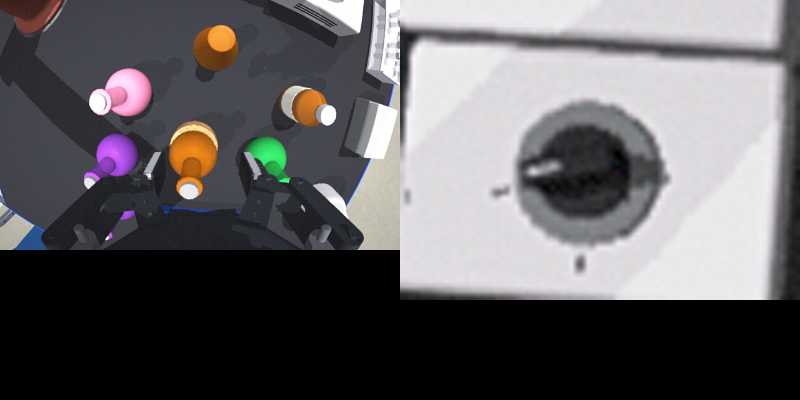

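The right half of the picture shows the knob's white line pointing at the "on" mark, so the mixer is on. In the left half the amber flask's stopper is at about (302,304) at full size, which gives (0.469, -0.282). That agrees with the first measurement.

Call:
play_rows(linear=[[0, -0.04, 0], [0, -0.032, 0], [0, 0, 0], [0, 0, -0.03], [0, 0, -0.03], [0, 0, -0.03], [0, 0, -0.014], [0, 0, 0]], turn=[0, 0, 0, 0, 0, 0, 0, 0])

```text
time: 8.15
tool_pos: [0.4698, -0.28, 0.1155]
tool_rot: [-0.001, 0.621, 0.784, 0.0]
contact_force: [0.1, -1.2, 0.5]
gripper_width: 0.702
grasp_force: 0.0
```

Call:
play_rows(linear=[[0, 0, 0], [0, 0, 0], [0, 0, 0], [0, 0, 0], [0, 0, 0]], turn=[0, 0, 0, 0, 0], hand=0.015)

```text
time: 8.78
tool_pos: [0.4708, -0.2821, 0.118]
tool_rot: [0.001, 0.622, 0.783, -0.0]
contact_force: [-1.1, 0.9, 5.5]
gripper_width: 0.333
grasp_force: 59.0
```

Call:
play_rows(linear=[[0, 0, 0.02], [0, 0, 0.03], [0, 0, 0.04], [0, 0, 0.04], [0, 0, 0.03], [0, 0, 0], [0, 0, 0]], turn=[0, 0, 0, 0, 0, 0, 0])

```text
time: 9.65
tool_pos: [0.4696, -0.2809, 0.2747]
tool_rot: [-0.001, 0.622, 0.783, 0.0]
contact_force: [-0.6, -0.0, -2.3]
gripper_width: 0.333
grasp_force: 60.1
```

Call:
play_rows(linear=[[0.01, 0.025, 0], [0.02, 0.045, 0], [0.02, 0.045, 0], [0.02, 0.045, 0], [0.02, 0.045, 0], [0.02, 0.045, 0], [0.02, 0.045, 0], [0.016, 0.045, 0]], turn=[0, 0, 0, 0, 0, 0, 0, 0])

```text
time: 10.65
tool_pos: [0.6155, 0.0603, 0.2731]
tool_rot: [-0.002, 0.621, 0.783, -0.001]
contact_force: [0.5, -0.2, -2.6]
gripper_width: 0.327
grasp_force: 60.2
```

Call:
play_rows(linear=[[0.01, 0.03, 0], [0.01, 0.023, 0], [0, 0, 0], [0, 0, 0], [0, 0, 0]], turn=[0, 0, 0, 0, 0])

```text
time: 11.28
tool_pos: [0.636, 0.1106, 0.2761]
tool_rot: [-0.0, 0.622, 0.783, -0.0]
contact_force: [-0.1, 0.2, -2.2]
gripper_width: 0.331
grasp_force: 60.4
```

```bash
python3 - <<'E'
from h import *
s=state();a=grab_frame("scene");t=grab_frame("top");w=grab_frame("wrist")
print(s["time"],s["tool_pos"],s["contact_force"],s["gripper_width"])
o=np.zeros((600,800,3),np.uint8)
o[:320,:400]=cv2.resize(a[80:240,340:540],(400,320),interpolation=2)
o[:320,400:]=cv2.resize(t[80:240,150:350],(400,320),interpolation=2)
o[320:570,:400]=cv2.resize(w,(400,250));cv2.imwrite("pics/w3.png",o[:,:,::-1])
z=s["tool_pos"][2]-.099+.042
for n in("scene","top"):
    for d in trace(n,"flask"):
        if np.hypot(*(d["location"]-proj(n,[*s["tool_pos"][:2],z])))<40:
            print(n,d["p"],d["location"],d["region"].sum(),proj(n,[*s["tool_pos"][:2],z]))
# bulb circle in wrist
hsv=cv2.cvtColor(w,cv2.COLOR_RGB2HSV);print(wproj((.637,.1115,.125),s))
E
```

```text
11.275 [0.63596564 0.11059344 0.27614832] [-0.10103384  0.23869257 -2.22139143] 0.3309761822279302
scene 0.95 [451.5, 138.7] 1690 [446.48222191 142.33044161]
top 0.59 [219.3, 117.9] 1096 [214.8749821  116.78509365]
[325.24810116 184.60488076]
```

View pics/w3.png

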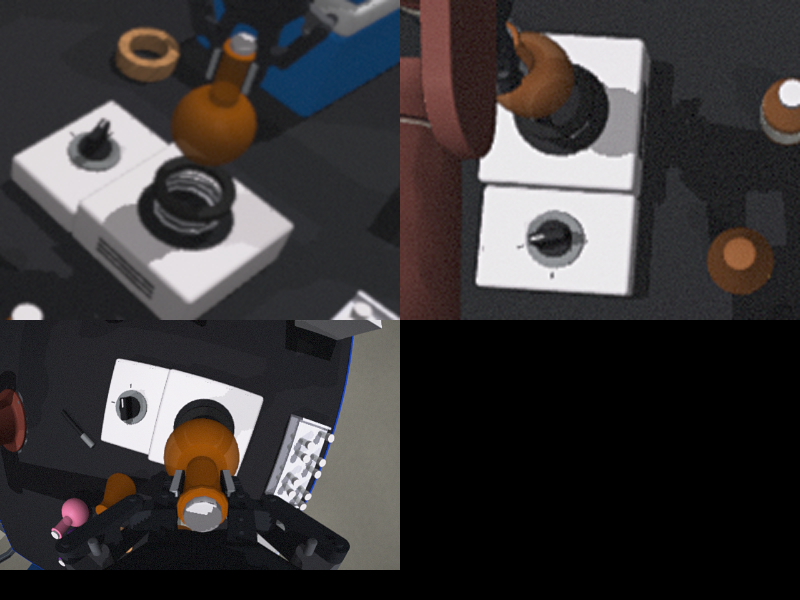

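Scene view: the knob is on and the flask is held upright, with its bulb at full-frame (446,142) against a predicted (446,142). In the top view the bulb is at (215,117), also as predicted. The ring's centre is within about 1 mm of the flask's axis, so I can lower it.

Call:
play_rows(linear=[[0.001, 0.001, -0.02], [0, 0, -0.02], [0, 0, -0.015], [0, 0, -0.005], [0, 0, -0.003], [0, 0, -0.003], [0, 0, 0]], turn=[0, 0, 0, 0, 0, 0, 0])

```text
time: 12.4
tool_pos: [0.6381, 0.1128, 0.2117]
tool_rot: [0.001, 0.622, 0.783, 0.001]
contact_force: [2.3, 0.5, 1.4]
gripper_width: 0.332
grasp_force: 59.5
```

Call:
play_rows(linear=[[0, 0, -0.003], [0, 0, -0.003], [0, 0, -0.003], [0, 0, -0.003], [0, 0, 0], [0, 0, 0]], turn=[0, 0, 0, 0, 0, 0])

```text
time: 13.15
tool_pos: [0.6384, 0.1127, 0.2004]
tool_rot: [0.001, 0.622, 0.783, 0.001]
contact_force: [2.7, 0.2, 7.0]
gripper_width: 0.327
grasp_force: 59.6
```

Call:
play_rows(linear=[[0, 0, -0.003], [0, 0, -0.003], [0, 0, -0.003], [0, 0, -0.001], [0, 0, 0], [0, 0, 0]], turn=[0, 0, 0, 0, 0, 0])

```text
time: 13.9
tool_pos: [0.6388, 0.1128, 0.1917]
tool_rot: [0.002, 0.622, 0.783, 0.002]
contact_force: [1.3, 1.0, 10.1]
gripper_width: 0.332
grasp_force: 60.3
```

Call:
play_rows(linear=[[0, 0, -0.001], [0, 0, -0.001], [0, 0, 0], [0, 0, 0]], turn=[0, 0, 0, 0])

```text
time: 14.4
tool_pos: [0.639, 0.1128, 0.1906]
tool_rot: [0.002, 0.622, 0.783, 0.002]
contact_force: [-0.3, 0.1, 13.5]
gripper_width: 0.333
grasp_force: 61.3
```

Call:
play_rows(linear=[[0, 0, -0.002], [0, 0, -0.001], [0, 0, 0], [0, 0, 0], [0, 0, 0]], turn=[0, 0, 0, 0, 0])

```text
time: 15.02
tool_pos: [0.6395, 0.1127, 0.1904]
tool_rot: [0.003, 0.621, 0.783, 0.002]
contact_force: [-3.0, 1.0, 21.2]
gripper_width: 0.33
grasp_force: 63.6
```

```bash
python3 - <<'E'
from h import *
s=state();a=grab_frame("scene");t=grab_frame("top")
print(s["time"],s["tool_pos"],s["contact_force"],s["gripper_width"])
o=np.zeros((320,800,3),np.uint8)
o[:,:400]=cv2.resize(a[80:240,340:540],(400,320),interpolation=2)
o[:,400:]=cv2.resize(t[80:240,150:350],(400,320),interpolation=2)
cv2.imwrite("pics/w4.png",o[:,:,::-1])
E
```

```text
15.025 [0.63947133 0.11274363 0.19036281] [-2.96526473  1.04498359 21.22179199] 0.3302295440547672
```

View pics/w4.png

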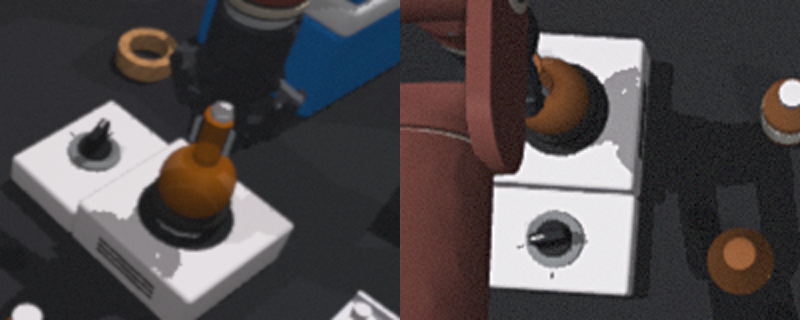

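The flask sits upright in the fully lowered ring: the force rose from 13.5 to 21 N with no further travel. The knob is on, and the conical flask and the bottle haven't moved.

```bash
python3 -c "
from plant import *
print(job_done())"
```

```text
the job is handed in; nothing more can be done
None
```

The mixer is on, and I handed the job in at about 15 s with the round-bottomed flask upright in the sprung ring, still held and pressed onto its stop at about 21 N; the conical flask and the bottle were left standing where they were.

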